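Tip bearing balls into a parts tray and close it

TASK

Draw the scoop out from under the repair clamp, bring its lip down close over the green parts tray (within about 4 cm of the rim) before tipping, and tip all four steel balls into the tray so that none bounce out. Stand the empty scoop upright on the bench and close the tray with the red lid, cut corners matched and fully down, then leave everything released. Do not knock the clamp, and leave the bottle, the handlebar grip and the jar where they are.

Things in the scene. Friction and masses are not known exactly. Their poses are not given: they have to be found in the camera images.
- scoop: Open aluminium scoop, 0.18 kg. Origin: centre of the underside, on the bench; +x = pouring direction, z up. Flat floor 4 mm thick, x=-55 to 15 mm; 3 mm walls, 66 mm wide outside, 34 mm high; from x=15 the floor rises at 25 degrees to the open lip (with side walls). Balls roll out when it is tipped forward 50 to 60 degrees. Starts level under the clamp jaws, yellow handle toward the robot.
- scoop_lip (a point): Middle of the scoop's pouring lip, (66, 0, 28) mm in the scoop frame.
- scoop_pan (a point): Point in the scoop at (-15, 0, 14) mm of its frame, the middle of where the balls lie.
- scoop_handle (a point): Good grip point on the handle's axis, (-103, 0, 110) mm in the scoop frame. The handle is a straight bar, 18 mm thick in y, 26 mm deep, 130 mm long; in the plane y=0 its axis rises from (-58, 0, 26) up and back to (-119, 0, 141) mm, leaning 28 degrees from vertical. Pinch it across y with the tool leaning along the handle.
- ball0_center (a point): Centre of a 20 mm steel ball, 33 g; the four balls start lying in the scoop.
- ball1_center (a point): Centre of a 20 mm steel ball, 33 g; the four balls start lying in the scoop.
- ball2_center (a point): Centre of a 20 mm steel ball, 33 g; the four balls start lying in the scoop.
- ball3_center (a point): Centre of a 20 mm steel ball, 33 g; the four balls start lying in the scoop.
- tray: Green open parts tray, black-floored, fixed to the bench. Origin: centre of the underside, z up. Outside 120 (x) by 90 (y) by 40 mm high, walls and floor 4 mm. Its two corners at the +x end are cut at 45 degrees, taking 18 mm off each side.
- lid: Red lid, 0.16 kg, flat on the bench, right way up. Origin: centre of its underside (skirt's lower edge), z up. Outside 132 (x) by 102 (y) by 18 mm; skirt 3 mm thick, 14 mm deep, passes outside the tray's rim with 3 mm clearance; two cut corners at +x, to lie over the tray's. Closed: origin 26 mm above the tray's, same axes. White grip bar on top: 80 mm along x, 18 mm along y, z=18 to 58 mm.
- lid_cut_end (a point): Middle of the lid's cut-corner end, (66, 0, 9) mm in the lid frame.
- clamp: Fixed clamp over the scoop, whose origin starts within 10 mm of this one's (on the bench); x runs from jaws to post. Blue jaws x=-98 to -42, y=-32 to 32, z=214 to 284 mm, over the handle: a vertical tool cannot reach it. Black knob at +y of the jaws to y=48, z=232 to 280. Tube of radius 16 at z=249 back to a post, radius 25, at x=150; foot 100 by 90 by 12 mm.
- bottle: Bystander: standing black bottle, 50 mm diameter, 130 mm high, just beyond the tray's cut end. Origin: centre of underside.
- handle_grip: Bystander: black rubber handlebar grip lying down, 130 mm long along its x, 31 mm thick, beside the tray's robot-side end. Origin: centre of underside.
- jar: Bystander: amber jar, 66 mm diameter, 75 mm high, on the robot's side of the tray. Origin: centre of underside.
Things that resemble listed ones, but are neither listed nor needed, are in the scene too. Of the things shaped like the lid, the red one is meant.

How it is judged (in metres and radians):
On the way, in this order (a step that is already met when the one before it is completed fails the run):
1. the loaded scoop is over the tray, still level, with its lip low over the rim (horizontal distance between scoop_lip and tray below 0.08 m and z of scoop_lip in the frame of tray below 0.095 m and angle between scoop's own z axis and vertical below 0.44 rad and distance between each of ball0_center, ball1_center, ball2_center, ball3_center and scoop_pan below 0.07 m), for 0.05 s.
2. all four balls are in the tray (x of ball0_center in the frame of tray between -0.058 and 0.058 m and y of ball0_center in the frame of tray between -0.043 and 0.043 m and z of ball0_center in the frame of tray between 0 and 0.037 m and x of ball1_center in the frame of tray between -0.058 and 0.058 m and y of ball1_center in the frame of tray between -0.043 and 0.043 m and z of ball1_center in the frame of tray between 0 and 0.037 m and x of ball2_center in the frame of tray between -0.058 and 0.058 m and y of ball2_center in the frame of tray between -0.043 and 0.043 m and z of ball2_center in the frame of tray between 0 and 0.037 m and x of ball3_center in the frame of tray between -0.058 and 0.058 m and y of ball3_center in the frame of tray between -0.043 and 0.043 m and z of ball3_center in the frame of tray between 0 and 0.037 m), for 0.2 s.
At the end, for the whole second after the job is handed in: All four balls in the tray; lid closed on it, right way round (within 7 mm, skirt edge under 30 mm above the tray's underside, turned under 0.09 rad, tilted under 0.05); scoop upright on the bench (tilt under 0.08 rad, underside under 6 mm up); scoop and lid at rest (all of step 2 and angle between scoop's own z axis and vertical below 0.08 rad and height (world z) of scoop below 0.006 m and linear speed of each of scoop, lid below 0.02 m/s and horizontal distance between lid and tray below 0.007 m and z of lid in the frame of tray below 0.03 m and angle between the x axis of lid and the x axis of tray, either way round below 0.09 rad and x of lid_cut_end in the frame of tray above 0.05 m and angle between lid's own z axis and vertical below 0.05 rad); the robot touches nothing.
It fails at once if the scoop, with a ball still in it, is tipped more than 0.6 rad while its lip is more than 55 mm above the tray's rim (angle between scoop's own z axis and vertical above 0.6 rad and z of scoop_lip in the frame of tray above 0.095 m and distance between any of ball0_center, ball1_center, ball2_center, ball3_center and scoop_pan below 0.07 m).
It fails at once if the clamp is knocked (over 10 N) (contact force between clamp and anything else above 10 N).
It fails at once if the bottle, the grip or the jar is moved more than 30 mm or tipped (distance of any of bottle, handle_grip, jar from where it was at the start of the episode above 0.03 m or angle between any of bottle, jar, handle_grip's own z axis and vertical above 0.3 rad).
It also fails if it takes over 72 s, if anything falls off the work surface, if the arm or the gripper's body presses on something with over 40 N, if the wrist force passes 120 N, or if a joint passes its speed limit or range.

ROBOT

A 7-joint arm with a two-finger parallel gripper is mounted at the origin on the work surface. World frame = base frame: x ahead of the robot, y to its left, z up, the work surface at z = 0. Lengths are in m, angles in degrees, forces in N, time in s.
With the tool pointing down it reaches from about 0.35 to 0.9 m from the base axis. Payload 7.2 kg.
Tool frame: the origin (TCP) lies midway between the tips of the shut fingers; the grasp point (between the pads) lies 19 mm behind it (pinch_z is the distance from the TCP to the grasp point, in m); z points along the fingers, y is the direction in which the jaws open and shut (so a half turn about z gives the same grasp; the last joint's range is limited). The gripper opens to 88 mm and grips with 3 to 60 N. Pads are 20 mm wide; open, the fingers measure 115 mm over their backs; the gripper's body (75 mm by 178 mm) begins 61 mm behind the grasp point.
Start: joints at [64.618, 23.554, -0.728, 91.456, 0.321, 64.991, -4.71], TCP at [0.229, -0.582, 0.223] pointing down, gripper open.
Joint ranges: [-169.25, 169.25], [-16.82, 113.86], [-84.01, 82.57], [7.8, 145.47], [-59.2, 239.2], [7.22, 106.19], [-163.78, 163.78]. Speed limits (degrees/s): [136.94, 136.94, 172.46, 172.46, 180, 180, 180].

INTERFACE

Orientations are given as [roll, pitch, yaw] about the fixed x, y, z axes, in that order (R = Rz(yaw) Ry(pitch) Rx(roll)).
In Python, from workcell import movep, move_straight, move_j, open_jaws, close_gripper, dwell, inverse_kinematics, read_state, grab_frame, calibration, PlanningError, sign_off, pinch_z gives the robot as it stands. The module is installed in compiled form; this text tells all that it offers. Calls block until the motion is done:
- movep(position, orientation): joint-space move of the TCP to a pose.
- move_straight(position, ori=None, rate=0.15, threshold=None): straight line of the TCP; ori=None keeps the orientation; rate is the mean speed in m/s. With threshold (N) it stops when the force on the tool has changed by that much, and returns True; else False.
- move_j(angles): joint-space move.
- open_jaws() and close_gripper(newtons=None): open the fingers fully, or close them until they stop; newtons is the grip in N (None keeps the last).
- dwell(seconds).
- inverse_kinematics(position, orientation): joint angles nearest the present ones, or None.
- read_state(): the state.
- grab_frame(name): name is "scene" or "top" or "wrist"; returns the picture (400x640x3 uint8, red, green, blue); there is no depth.
- calibration(name): a dict with "camera_matrix" (3x3 intrinsics, pixels), "R" (3x3) and "t" (3): a world point X has camera coordinates R X + t. Camera axes: x right, y down, z forward; pixel columns grow to the right and rows downward; lengths in m; the calibration is good to about 2 mm. A picture is of the moment at which its call begins: read the wrist's pose just before it. calibration takes no time and is no camera call; for the wrist camera it gives the pose at the moment of the call.
A pose or a line that the arm cannot do raises PlanningError and nothing moves.
- sign_off(): hands the job in, once; it reports no verdict.
The state is a dict: "clock": time; "qpos": joint angles; "joint_vel": joint speeds; "joint_torque": joint torques, N m; "eef_pos": TCP position; "tcp_rot": TCP orientation; "wrist_force": force on the tool from outside, world axes, zero at the start; "ft_torque": the same for the moment, N m; "gripper_width": opening from 0.0 (shut) to 1.0 (fully open).
Only numpy, scipy, OpenCV 4.12 (cv2) and the standard library are available. Lean on these libraries where they do the work, as an engineer would, in place of code of your own. Each camera call takes 0.05 s, during which the arm holds its last target.

## Working session

There is one attempt and no reset: what is moved stays moved. The work goes in short steps, each a Python script; the robot and the scene stay as the last script left them, time stands still between calls to the robot, and variables do not carry over. Pictures are saved under pics/ and viewed, and the job is handed in when it is done.

```bash
mkdir -p pics; ls; python3 - <<'E'
from workcell import *
import cv2,numpy as np
for n in ["scene","top","wrist"]:
    f=grab_frame(n); cv2.imwrite(f"pics/{n}0.png",f[:,:,::-1]); c=calibration(n)
    print(n,np.round(c["camera_matrix"],1).tolist(),np.round(c["R"],3).tolist(),np.round(c["t"],3).tolist())
print(read_state(),pinch_z)
E
```

```text
pics
scene [[408.6, 0.0, 316.9], [0.0, 408.6, 191.7], [0.0, 0.0, 1.0]] [[-0.482, 0.876, 0.014], [0.723, 0.407, -0.558], [-0.494, -0.259, -0.83]] [0.224, -0.398, 1.303]
top [[385.2, 0.0, 318.5], [0.0, 385.2, 206.7], [0.0, 0.0, 1.0]] [[-0.018, -1.0, -0.025], [-0.984, 0.023, -0.177], [0.177, 0.021, -0.984]] [0.069, 0.601, 0.795]
wrist [[325.4, 0.0, 323.2], [0.0, 325.4, 196.8], [0.0, 0.0, 1.0]] [[0.367, -0.93, -0.003], [-0.887, -0.35, 0.301], [-0.281, -0.108, -0.954]] [-0.624, -0.038, 0.392]
{'clock': 0.15, 'qpos': array([64.61853735, 23.59082072, -0.72876574, 91.48944333,  0.32192581,
       64.99016231, -4.71021855]), 'joint_vel': array([-0.0364697 , -0.10624838,  0.02406758, -0.10298014,  0.00132798,
        0.05860594,  0.11425371]), 'joint_torque': array([ 2.79535619e-03, -5.88333070e+01,  6.43263292e-01, -2.91291386e+01,
       -5.37349354e-02,  1.58258958e-02,  8.92553999e-05]), 'eef_pos': array([ 0.22863641, -0.58129385,  0.2220134 ]), 'tcp_rot': array([-1.79931846e+02,  5.54580245e-03,  2.14755648e+01]), 'wrist_force': array([ 0.13358007, -0.67024074, -0.10093103]), 'ft_torque': array([ 0.07824888,  0.02097376, -0.06760406]), 'gripper_width': 1.001937906246748} 0.0187
```

View pics/scene0.png

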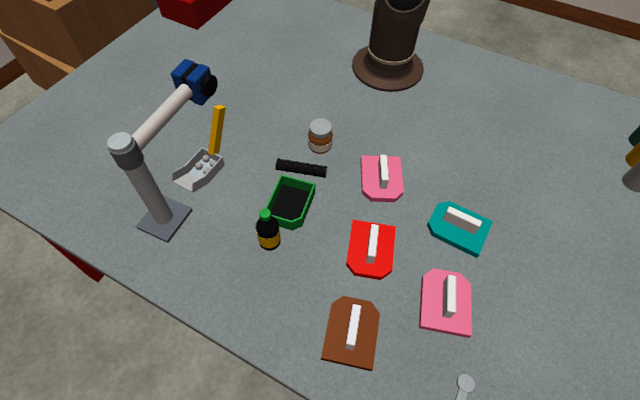

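View pics/top0.png

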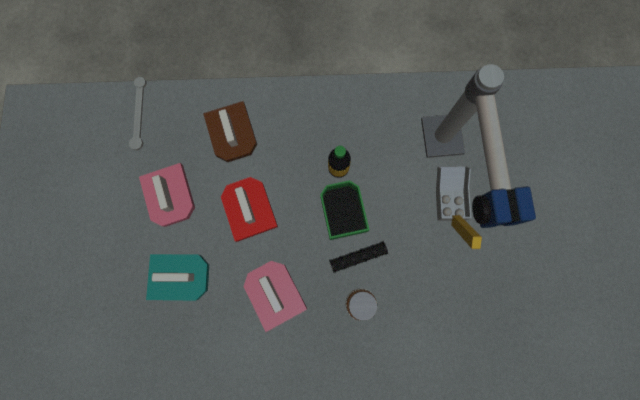

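View pics/wrist0.png

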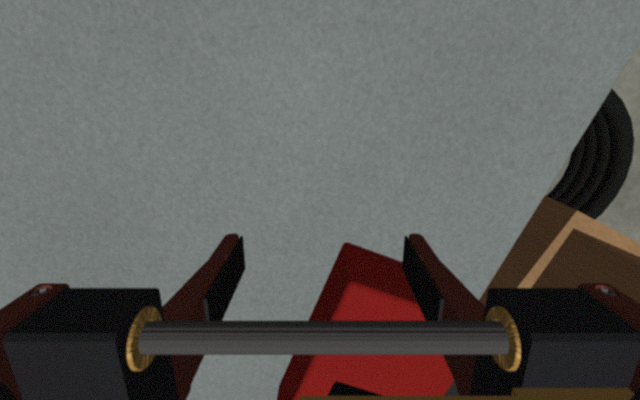

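Top image. Things that could be taken for the lid: red (248,208), pink (275,295), pink (167,195), brown (230,132) and teal (177,278). I choose the red one. There is one tray (344,210) and one scoop (455,195) under the blue jaws (505,207). Next I'll take close crops for measuring.

```bash
python3 - <<'E'
import cv2
t=cv2.imread("pics/top0.png"); s=cv2.imread("pics/scene0.png")
def crop(im,x,y,w,h,k,n):
    c=cv2.resize(im[y:y+h,x:x+w],None,fx=k,fy=k,interpolation=cv2.INTER_CUBIC)
    for i in range(0,w,10): cv2.putText(c,str(x+i),(i*k,8),0,.3,(255,255,255),1);cv2.line(c,(i*k,0),(i*k,h*k),(90,90,90),1) if 0 else cv2.line(c,(i*k,10),(i*k,14),(255,255,255),1)
    for i in range(0,h,10): cv2.putText(c,str(y+i),(0,i*k+3),0,.3,(255,255,255),1)
    cv2.imwrite(f"pics/{n}.png",c)
crop(t,210,170,170,80,4,"c_lidtray"); crop(t,410,110,130,150,4,"c_scoop")
crop(s,160,90,180,130,4,"c_scene")
E
```

```text
(no output)
```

View pics/c_lidtray.png

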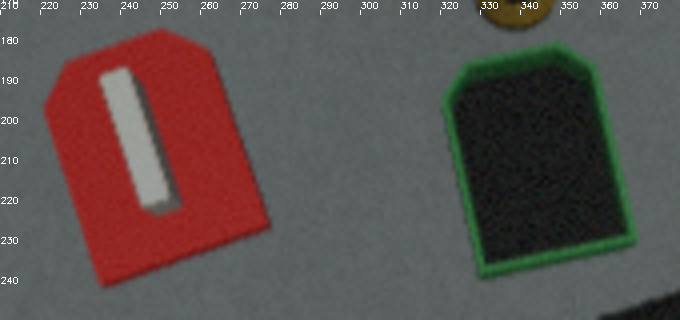

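View pics/c_scoop.png

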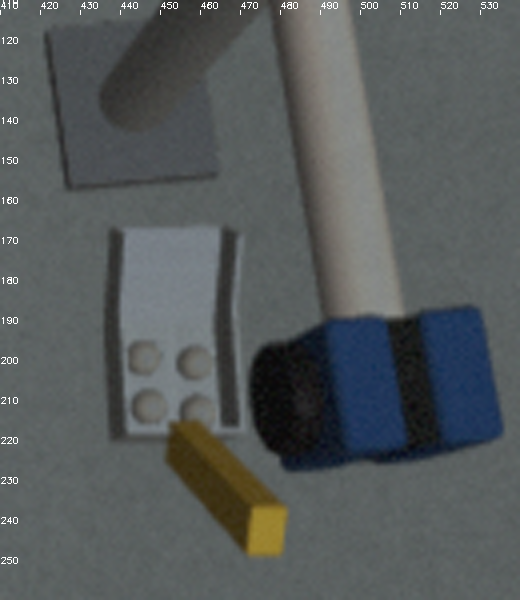

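View pics/c_scene.png

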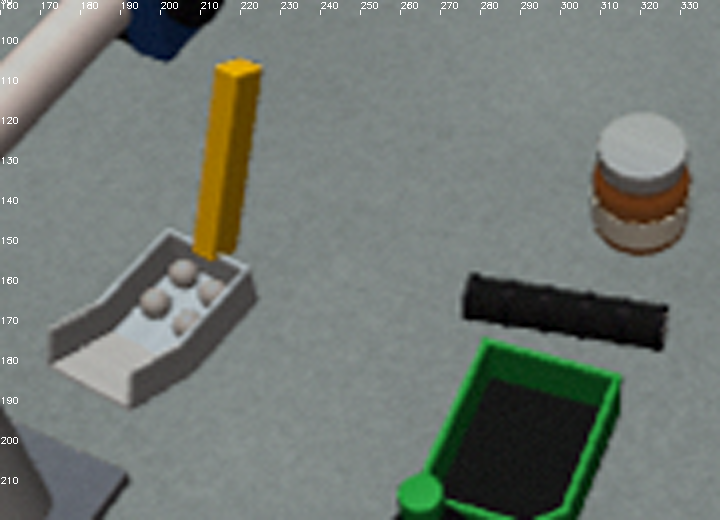

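```bash
cat > h.py <<'E'
import numpy as np, cv2
from workcell import *
from scipy.optimize import least_squares
from scipy.spatial.transform import Rotation as Ro
def proj(n,P,c=None):
    c=c or calibration(n); Y=np.asarray(P)@np.array(c["R"]).T+np.array(c["t"]); uv=Y@np.array(c["camera_matrix"]).T; return uv[:,:2]/uv[:,2:]
def place(p,P):
    c,s=np.cos(p[2]),np.sin(p[2]); P=np.asarray(P,float)/1000
    return np.c_[p[0]+c*P[:,0]-s*P[:,1], p[1]+s*P[:,0]+c*P[:,1], P[:,2]]
def fit(obs,p0):
    cs={n:calibration(n) for n,_,_ in obs}
    f=lambda p: np.concatenate([(proj(n,place(p,M),cs[n])-np.array(U)).ravel() for n,M,U in obs])
    r=least_squares(f,p0,loss='soft_l1'); return r.x,r.fun
def save(n,name,box=None,k=1):
    f=grab_frame(n)[:,:,::-1]
    if box: x,y,w,h=box; f=cv2.resize(f[y:y+h,x:x+w],None,fx=k,fy=k,interpolation=cv2.INTER_CUBIC)
    cv2.imwrite(f"pics/{name}.png",f)
E
python3 - <<'E'
from h import *
np.set_printoptions(suppress=True,precision=4)
o=lambda x0,y0,L:[(x0+a/4,y0+b/4) for a,b in L]
lid=[("top",[(-66,51,18),(-66,-51,18),(40,9,58),(40,-9,58),(-40,-9,58),(-40,9,58)],o(210,170,[(103,286),(271,226),(100,75),(130,68),(168,200),(140,209)]))]
print("lid",fit(lid,[.45,.2,.3]))
tr=[("top",[(-60,45,40),(-60,-45,40),(42,-45,40),(60,-27,40),(60,27,40),(42,45,40)],o(210,170,[(480,278),(636,240),(596,70),(560,43),(467,65),(444,98)])),
("scene",[(-60,-45,40),(-60,45,40)],o(160,90,[(487,340),(622,377)]))]
print("tray",fit(tr,[.45,0,.3]))
sc=[("top",[(66,30,28),(66,-30,28),(-119,0,141)],o(410,110,[(123,228),(222,229),(267,531)])),
("scene",[(-55,-33,34),(-55,33,34),(-119,0,141),(66,-33,25),(66,33,25)],o(160,90,[(170,229),(248,266),(239,68),(50,362),(130,407)]))]
print("scoop",fit(sc,[.5,-.25,0]))
cl=[("top",[(200,45,12),(100,45,12),(100,-45,12)],o(410,110,[(48,30),(70,185),(217,175)]))]
print("clamp",fit(cl,[.5,-.25,0]))
j=[("top",[(0,0,75)],[(363,300)]),("scene",[(0,0,75)],o(160,90,[(642,145)]))]
print("jar",fit(j,[.2,0,0]))
print("bottle",fit([("top",[(0,0,130)],[(340,151.5)]),("scene",[(0,0,130)],[(265,214)])],[.5,0,0]))
print("grip",fit([("top",[(-65,0,20),(65,0,20)],[(332,265),(386,248)])],[.5,0,-1.2]))
E
```

```text
lid (array([0.6111, 0.2213, 0.3208]), array([-0.6713,  0.1878, -0.2742,  0.2457, -0.3035,  0.1864, -0.1268,
       -0.7295,  1.2533, -0.2536,  0.4576,  0.232 ]))
tray (array([0.5993, 0.0006, 0.1809]), array([-0.5071, -0.6012,  0.3561,  0.753 ,  0.3521, -0.7745, -0.1428,
       -0.0277, -0.2324, -0.7953, -0.6888,  0.1506, -0.4036, -1.7188,
        0.2533, -1.2816]))
scoop (array([ 0.6274, -0.2512, -0.0269]), array([-1.1775, -0.2746,  0.4086, -0.4928, -0.2362,  0.4628, -0.3351,
       -0.9829,  0.3963, -0.0351,  0.2505, -1.0503, -0.86  ,  0.1897,
       -0.1346,  0.285 ]))
clamp (array([ 0.6263, -0.2504,  0.0539]), array([-0.1824, -0.6397, -0.5873,  0.5023,  0.9234,  0.057 ]))
jar (array([ 0.3993, -0.0309,  0.    ]), array([-0.3442,  1.2438, -1.666 ,  1.9547]))
bottle (array([0.7053, 0.0091, 0.    ]), array([-0.2064, -0.9952,  0.1764, -1.2805]))
grip (array([ 0.4934, -0.0313, -1.2891]), array([-0.6406,  0.1708,  0.641 , -0.1873]))
```

```bash
cat >> h.py <<'E'
LEAN=36
GP=np.array([-.103,0,.110])
def Rs(yaw,tip): return Ro.from_euler('z',yaw,degrees=True)*Ro.from_euler('y',tip,degrees=True)
def tool_local(flip=False,lean=LEAN):
    l=np.radians(lean); z=np.array([np.sin(l),0,-np.cos(l)]); y=np.array([0,-1. if not flip else 1.,0]); x=np.cross(y,z)
    return Ro.from_matrix(np.c_[x,y,z])
def scoop_tool(p,yaw,tip=0,flip=False,back=0,gp=GP,lean=LEAN,ref=(0,0,0)):
    """TCP pose such that scoop-frame point ref is at world p"""
    R=Rs(yaw,tip); L=tool_local(flip,lean); d=L.apply([0,0,1])
    pos=np.array(p)+R.apply(gp+d*(pinch_z-back)-np.array(ref))
    return pos,(R*L).as_euler('xyz',degrees=True)
LIP=(.066,0,.028)
S0=np.array([.6274,-.2512,0]); SY=-1.5
TR=np.array([.5993,.0006]); TY=10.4
def tray_pt(x,y,z):
    c,s=np.cos(np.radians(TY)),np.sin(np.radians(TY)); return np.array([TR[0]+c*x-s*y,TR[1]+s*x+c*y,z])
E
python3 - <<'E'
from h import *
for flip in (0,1):
  print("flip",flip)
  def t(n,a):
    q=inverse_kinematics(*a); print(n,np.round(a[0],3),np.round(a[1]), None if q is None else np.round(q))
  t("pre",scoop_tool(S0,SY,flip=flip,back=.12)); t("grasp",scoop_tool(S0,SY,flip=flip))
  t("drawn",scoop_tool(S0+[-.16,0,.02],SY,flip=flip)); t("lift",scoop_tool(S0+[-.18,0,.12],SY,flip=flip))
  for y in (60,80,100,115):
   for tip in (0,30,60): t(f"pour{y},{tip}",scoop_tool(tray_pt(0,-.02,.06),y,tip,flip,ref=LIP))
E
```

```text
flip 0
pre [ 0.465 -0.247  0.192] [180. -36.  -1.] [ 55.   6. -21. 132. -56.  21.  -6.]
grasp [ 0.535 -0.249  0.095] [180. -36.  -1.] [  85.   41.  -70.  128.   92.   21. -145.]
drawn [ 0.375 -0.249  0.115] [180. -36.  -1.] None
lift [ 0.355 -0.249  0.215] [180. -36.  -1.] [ 62.  -5. -12. 138. -55.  34.   2.]
pour60,0 [ 0.524 -0.156  0.127] [180. -36.  60.] [ 57.  30. -30. 111. -30.  47.  22.]
pour60,30 [ 0.551 -0.109  0.197] [180.  -6.  60.] [ 31.  20. -27. 102.   4.  57. -27.]
pour60,60 [ 0.592 -0.037  0.23 ] [-180.   24.   60.] [ 12.  34. -37.  84.  33.  90. -60.]
pour80,0 [ 0.575 -0.175  0.127] [180. -36.  80.] [ 51.  40. -30.  93. -18.  63.  25.]
pour80,30 [ 0.585 -0.121  0.197] [180.  -6.  80.] [ 32.  25. -30.  96.   7.  62.  -8.]
pour80,60 [ 0.599 -0.04   0.23 ] [180.  24.  80.] [ 13.  31. -40.  90.  39.  83. -45.]
pour100,0 [ 0.63  -0.175  0.127] [180. -36. 100.] [ 43.  49. -31.  74.  -9.  79.  31.]
pour100,30 [ 0.621 -0.121  0.197] [180.  -6. 100.] [ 32.  31. -33.  88.  11.  67.   8.]
pour100,60 [ 0.607 -0.04   0.23 ] [180.  24. 100.] [ 17.  28. -44.  96.  44.  76. -31.]
pou
[... 1001 characters left out ...]
   72.  100.  -45.   75. -141.]
pour80,60 [ 0.599 -0.04   0.23 ] [-180.  -24. -100.] [ 29.  44. -71.  89.  56.  98. 123.]
pour100,0 [ 0.63  -0.175  0.127] [-180.   36.  -80.] [  22.   46.    8.   76.  -33.   84. -130.]
pour100,30 [ 0.621 -0.121  0.197] [-180.    6.  -80.] [   8.   27.    2.   90.   -7.   65. -156.]
pour100,60 [ 0.607 -0.04   0.23 ] [-180.  -24.  -80.] [ 31.  40. -71.  95.  58.  89. 140.]
pour115,0 [ 0.67  -0.162  0.127] [-180.   36.  -65.] [  19.   53.    6.   62.  -28.   94. -126.]
pour115,30 [ 0.647 -0.113  0.197] [-180.    6.  -65.] [   9.   30.   -0.   85.   -5.   68. -145.]
pour115,60 [ 0.612 -0.038  0.23 ] [-180.  -24.  -65.] [ -64.   35.   73.  105.  -15.   52. -145.]
```

```bash
python3 - <<'E'
from h import *
def t(n,a):
    q=inverse_kinematics(*a); print(n,np.round(a[0],3),np.round(a[1]), None if q is None else np.round(q))
for lean in (20,24,28,32):
  print("lean",lean)
  for b in (.16,.12,.06,0): t(f"pre{b}",scoop_tool(S0,SY,back=b,lean=lean))
  for dx in (.04,.08,.1,.12,.14,.16): t(f"drawn{dx}",scoop_tool(S0+[-dx,0,.02],SY,lean=lean))
  for y in (20,40,60): t(f"turn{y}",scoop_tool(S0+[-.15,0,.08],y,lean=lean))
E
```

```text
lean 20
pre0.16 [ 0.476 -0.247  0.243] [180. -20.  -1.] [ 42.   5. -14. 116. -11.  41. -57.]
pre0.12 [ 0.49  -0.248  0.205] [180. -20.  -1.] [ 40.   9. -14. 118. -11.  36. -57.]
pre0.06 [ 0.51  -0.248  0.149] [180. -20.  -1.] [ 37.  15. -12. 119. -10.  28. -58.]
pre0 [ 0.531 -0.249  0.092] [180. -20.  -1.] [ 34.  21. -11. 120. -11.  21. -58.]
drawn0.04 [ 0.491 -0.249  0.112] [180. -20.  -1.] [ 38.  17. -12. 123. -13.  23. -54.]
drawn0.08 [ 0.451 -0.249  0.112] [180. -20.  -1.] [ 42.  14. -13. 127. -16.  22. -48.]
drawn0.1 [ 0.431 -0.249  0.112] [180. -20.  -1.] [ 44.  13. -14. 129. -18.  22. -45.]
drawn0.12 [ 0.411 -0.249  0.112] [180. -20.  -1.] [ 46.  11. -14. 131. -20.  22. -41.]
drawn0.14 [ 0.391 -0.249  0.112] [180. -20.  -1.] [ 48.  10. -14. 133. -22.  22. -38.]
drawn0.16 [ 0.371 -0.249  0.112] [180. -20.  -1.] [ 50.   9. -14. 134. -25.  22. -34.]
turn20 [ 0.387 -0.284  0.172] [180. -20.  20.] [ 57.  10. -15. 122. -23.  42. -11.]
turn40 [ 0.403 -0.313  0.172] [180. -20.  40.] [ 60.  17. -17. 112. -19.  51.   6.]
turn60 [ 0.429 -0.335  0.172] [180. -20.  60.] [ 60.  24. -20. 102
[... 2678 characters left out ...]
48.   9. -14.]
drawn0.08 [ 0.454 -0.249  0.114] [180. -32.  -1.] [ 63.  16. -31. 134. -58.  10.  -1.]
drawn0.1 [ 0.434 -0.249  0.114] [180. -32.  -1.] [ 77.  17. -44. 135. -45.   8. -12.]
drawn0.12 [ 0.414 -0.249  0.114] [180. -32.  -1.] [ 79.  15. -44. 137. -53.  10.  -3.]
drawn0.14 [ 0.394 -0.249  0.114] [180. -32.  -1.] [ 91.  17. -55. 138. -40.   9. -12.]
drawn0.16 [ 0.374 -0.249  0.114] [180. -32.  -1.] [ 94.  15. -55. 139. -49.  11.  -2.]
turn20 [ 0.39  -0.283  0.174] [180. -32.  20.] [ 68.  11. -18. 126. -43.  41.  13.]
turn40 [ 0.406 -0.311  0.174] [180. -32.  40.] [ 70.  20. -20. 113. -32.  53.  22.]
turn60 [ 0.431 -0.332  0.174] [180. -32.  60.] [ 67.  29. -22. 100. -22.  65.  29.]
```

```bash
python3 - <<'E'
from h import *
c=calibration("wrist"); C=-np.array(c["R"]).T@np.array(c["t"]); s=read_state()
R=Ro.from_euler('xyz',s["tcp_rot"],degrees=True)
print("cam in tool",R.inv().apply(C-s["eef_pos"]),"fwd",R.inv().apply(np.array(c["R"])[2]))
E
```

```text
cam in tool [ 0.0822036  -0.00031469 -0.16187137] fwd [-0.30088127 -0.00123936  0.9536608 ]
```

```bash
sed -i 's/^LEAN=36/LEAN=29/' h.py; sed -i 's/lean=LEAN,ref/lean=29,ref/' h.py; python3 - <<'E'
from h import *
movep(*scoop_tool(S0,SY,back=.13))
save("scene","s1",(100,0,300,220),2.6); save("wrist","w1"); s=read_state(); print(s["clock"],s["qpos"].round(1),s["eef_pos"].round(3),s["tcp_rot"].round(1))
E
```

```text
1.7583 [ 48.6   5.  -17.2 125.7 -28.8  27.  -36.5] [ 0.471 -0.248  0.207] [180.  -29.   -1.6]
```

View pics/s1.png

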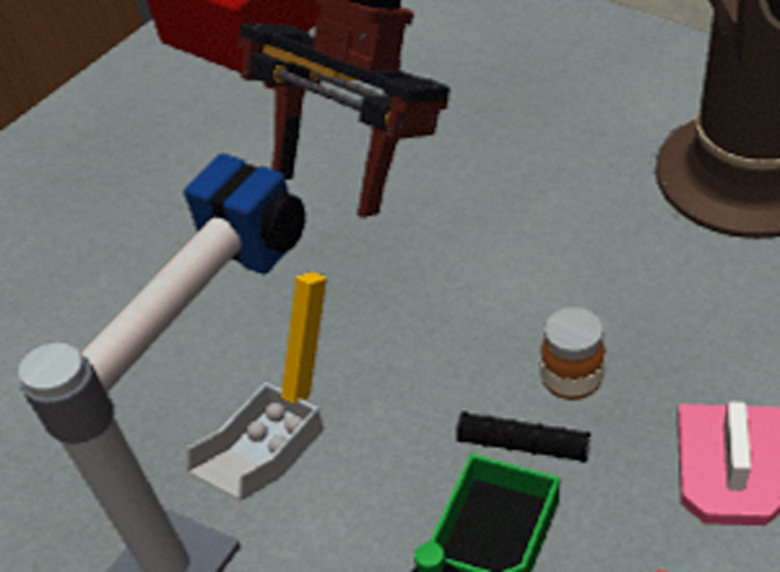

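View pics/w1.png

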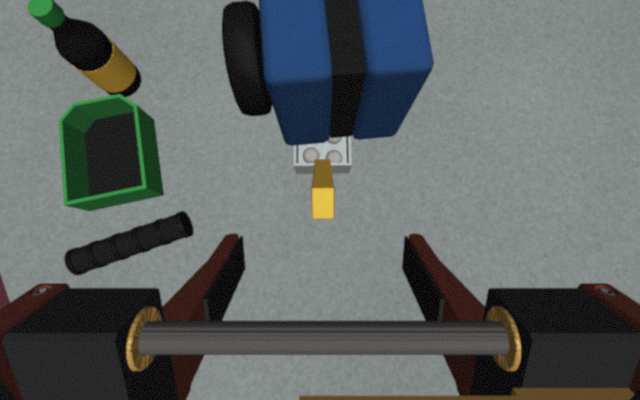

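The wrist view shows the yellow handle end at (322,204), midway between the fingers, with the jaws ahead of it. The scene view shows no camera body sticking out of the gripper. I'll approach along the handle with a light force threshold.

```bash
python3 - <<'E'
from h import *
cy=Ro.from_euler('z',SY,degrees=True)
print(proj("wrist",[S0+cy.apply([-.119,0,.141])]))
hit=move_straight(*scoop_tool(S0,SY,back=.02),rate=.1,threshold=4)
print(hit,read_state()["wrist_force"].round(1),read_state()["qpos"].round(1))
if not hit:
    hit=move_straight(*scoop_tool(S0,SY),rate=.05,threshold=4); s=read_state(); print(hit,s["wrist_force"].round(1),s["eef_pos"].round(3))
save("wrist","w2"); save("scene","s2",(100,0,300,220),2.6); print(read_state()["clock"])
E
```

```text
[[322.09968105 203.95257363]]
False [-0.5 -0.1  1. ] [ 45.6  18.8 -20.1 125.8 -31.   11.9 -34.5]
False [-0.1 -0.   0.8] [ 0.533 -0.249  0.093]
3.6583
```

View pics/s2.png

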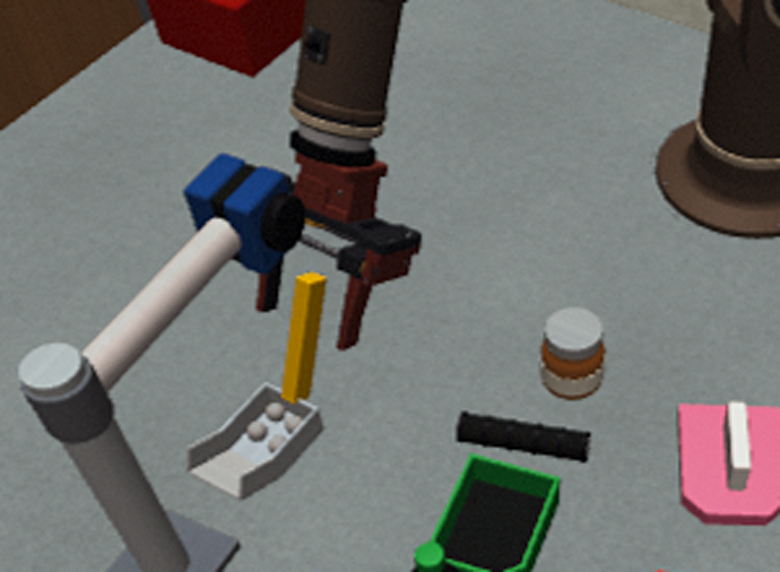

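View pics/w2.png

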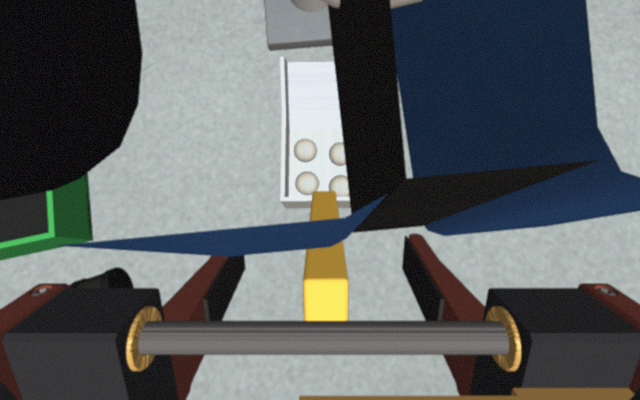

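```bash
python3 - <<'E'
from h import *
close_gripper(60); s=read_state(); print(s["gripper_width"],s["wrist_force"].round(1))
print(move_straight(scoop_tool(S0+[-.004,0,.010],SY)[0],rate=.03))
s=read_state();print(s["wrist_force"].round(1))
move_straight(scoop_tool(S0+[-.12,0,.02],SY)[0],rate=.08)
s=read_state();print(s["wrist_force"].round(1),s["ft_torque"].round(2),s["qpos"].round(1),s["clock"])
save("scene","s3",(100,0,300,220),2.6); save("wrist","w3")
E
```

```text
0.20204488363056364 [-0.4 -0.5  0.4]
False
[ 0.3  0.2 -2.5]
[-0.1  0.2 -2.6] [ 0.02  0.95 -0.04] [ 71.   13.6 -36.9 135.2 -40.   12.6 -17.3] 6.85
```

View pics/s3.png

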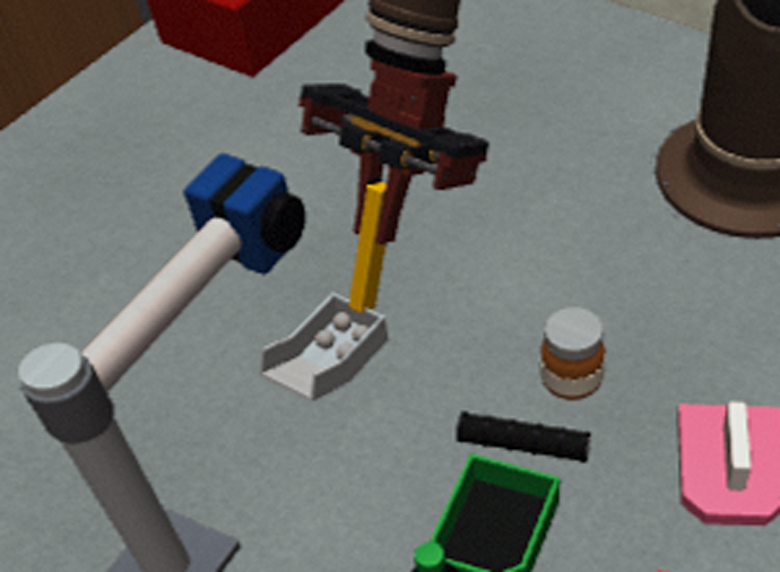

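View pics/w3.png

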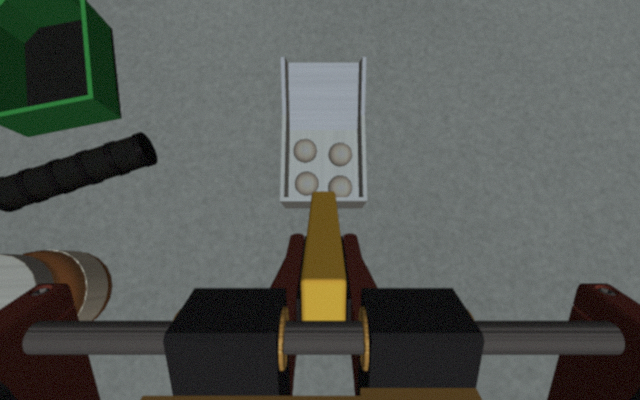

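```bash
python3 - <<'E'
from h import *
for yaw in (0,10,20,30,40,-30,-60,-80,-100):
  for tip in (0,12,20,40,60):
    c,s=np.cos(np.radians(yaw)),np.sin(np.radians(yaw))
    l=np.r_[TR-.025*np.array([c,s]),.07]
    q=inverse_kinematics(*scoop_tool(l,yaw,tip,ref=LIP)); print(yaw,tip,None if q is None else q.round())
E
```

```text
0 0 None
0 12 [  36.    2.  -44.  131.    7.   31. -103.]
0 20 [  20.    5.  -28.  123.    5.   44. -101.]
0 40 [  6.  19. -14. 100.   3.  73. -99.]
0 60 [  1.  36.  -8.  75.   1. 100. -97.]
10 0 [ 59.   2. -54. 143. -38.  10. -38.]
10 12 [ 26.   1. -26. 132.  -5.  31. -76.]
10 20 [ 20.   5. -23. 123.   1.  44. -83.]
10 40 [  6.  19. -13. 100.   5.  73. -89.]
10 60 [ -1.  36.  -8.  75.   6. 100. -89.]
20 0 [ 67.   7. -53. 139. -42.  17. -16.]
20 12 [ 21.   3. -14. 130. -13.  33. -53.]
20 20 [ 18.   6. -16. 121.  -3.  45. -66.]
20 40 [  7.  19. -13. 100.   7.  73. -79.]
20 60 [ -2.  36.  -9.  76.  10.  99. -82.]
30 0 [ 70.  13. -50. 134. -34.  23.  -8.]
30 12 [ 23.   6. -10. 126. -18.  37. -34.]
30 20 [ 17.   8. -11. 119.  -5.  46. -50.]
30 40 [  8.  19. -14.  99.  10.  72. -70.]
30 60 [ -4.  35.  -9.  78.  14.  98. -74.]
40 0 [ 69.  18. -47. 127. -26.  30.  -3.]
40 12 [ 28.  10. -12. 122. -19.  41. -20.]
40 20 [ 18.  10.  -8. 116.  -7.  48. -35.]
40 40 [  9.  20. -15.  99.  12.  72. -60.]
40 60 [ -5.  34. -10.  80.  18.  96. -67.]
-30 0 [ 22.  20. -70. 133.  65.  54. 147.]
-30 12 [ -
[... 218 characters left out ...]
0.  64.  87. 122.]
-60 12 [ -83.   35.   73.  113.  -22.   52. -152.]
-60 20 [ -71.   25.   60.  110.  -16.   55. -154.]
-60 40 [   5.   21.  -17.   97.   -5.   67. -159.]
-60 60 [  10.   30.   -5.   85.  -23.   84. -139.]
-80 0 [  4.  54. -71.  93.  65. 100. 112.]
-80 12 [ 14.  46. -71.  95.  55.  88. 122.]
-80 20 [ -70.   42.   72.  101.  -33.   67. -160.]
-80 40 [ -54.   38.   72.   99.  -47.   79. -141.]
-80 60 [  12.   26.   -5.   92.  -28.   74. -152.]
-100 0 [ -1.  56. -60.  75.  57. 102. 108.]
-100 12 [ 11.  54. -71.  81.  56.  97. 109.]
-100 20 [ 18.  49. -71.  85.  50.  88. 114.]
-100 40 [ -53.   39.   72.   97.  -50.   76. -160.]
-100 60 [ -25.   27.   47.  101.  -53.   75. -149.]
```

```bash
cat >> h.py <<'E'
PY=15.
def lip_pt(a,z):
    c,s=np.cos(np.radians(PY)),np.sin(np.radians(PY)); return np.r_[TR+a*np.array([c,s]),z]
E
python3 - <<'E'
from h import *
move_straight(*scoop_tool(S0+[-.12,.0,.12],SY,10),rate=.12)
print(read_state()["qpos"].round(1),read_state()["clock"])
move_straight(*scoop_tool(lip_pt(-.03,.14),PY,12,ref=LIP),rate=.12)
s=read_state();print(s["qpos"].round(1),s["clock"],s["wrist_force"].round(1))
save("scene","s4",(100,0,300,220),2.6); save("wrist","w4"); save("top","t4",(280,100,240,200),3)
E
```

```text
[ 52.8   3.3 -22.3 120.3 -12.2  40.6 -52.6] 8.0667
[ 41.8  -4.2 -34.9 124.9 -12.6  43.3 -60.4] 9.925 [-0.  -0.7 -2.8]
```

View pics/s4.png

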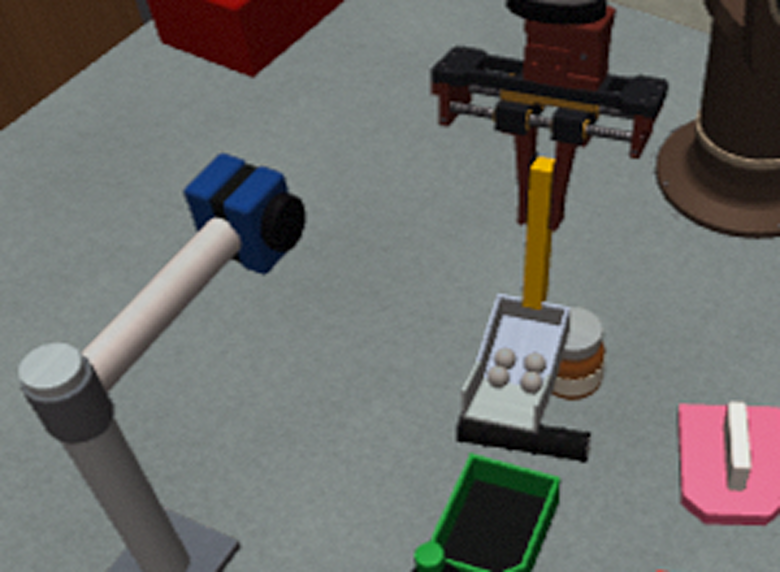

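View pics/w4.png

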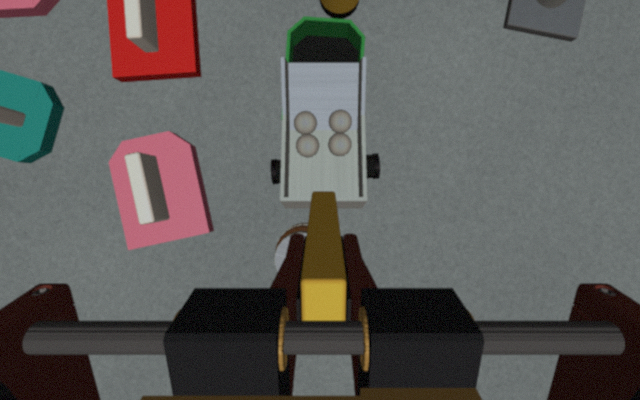

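```bash
python3 - <<'E'
from h import *
move_straight(*scoop_tool(lip_pt(-.03,.068),PY,12,ref=LIP),rate=.06)
dwell(.3); save("wrist","w5")
for tip,z in ((18,.062),(23,.055),(27,.052),(31,.05),(36,.05),(42,.05),(48,.05),(54,.05),(60,.05)):
    move_straight(*scoop_tool(lip_pt(-.03,z),PY,tip,ref=LIP),rate=.05)
dwell(.5); s=read_state();print(s["qpos"].round(1),s["clock"],s["wrist_force"].round(1))
save("scene","s6",(100,0,300,220),2.6); save("wrist","w6"); save("top","t6",(280,100,240,200),3)
E
```

```text
[ 11.1  39.3 -30.   76.8  17.1  99.9 -95. ] 16.275 [-0.1  0.1 -1.6]
```

View pics/s6.png

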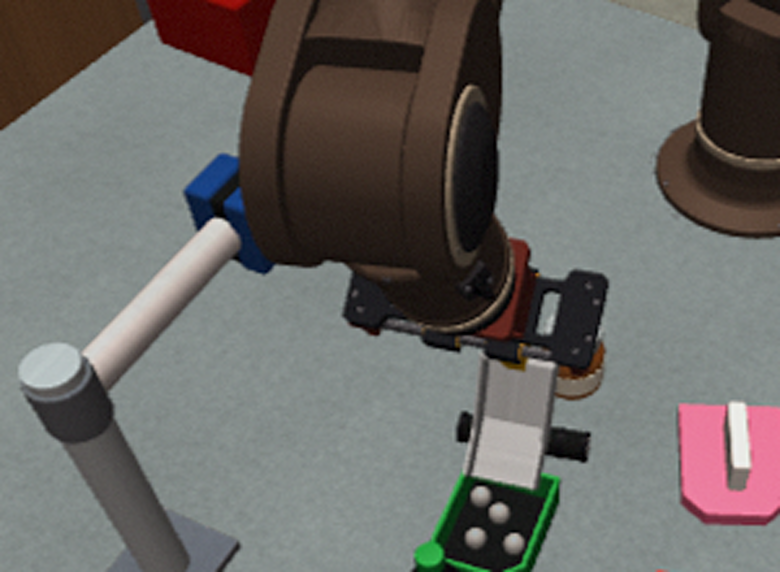

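View pics/w6.png

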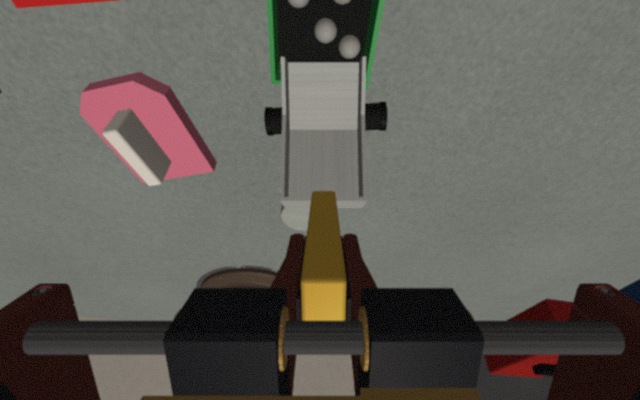

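```bash
python3 - <<'E'
from h import *
move_straight(*scoop_tool(lip_pt(-.04,.10),PY,45,ref=LIP),rate=.15)
move_straight(*scoop_tool(lip_pt(-.04,.15),PY,12,ref=LIP),rate=.15)
P=S0+[-.12,0,0]
move_straight(*scoop_tool(P+[0,0,.12],SY,8),rate=.15)
move_straight(*scoop_tool(P+[0,0,.015],SY),rate=.12)
print(read_state()["qpos"].round(1))
hit=move_straight(scoop_tool(P+[0,0,-.004],SY)[0],rate=.02,threshold=3); s=read_state()
print(hit,s["eef_pos"]-scoop_tool(P,SY)[0],s["wrist_force"].round(1),s["ft_torque"].round(2),s["clock"])
save("scene","s7",(100,0,300,220),2.6); save("wrist","w7")
E
```

```text
[ 64.8  13.3 -30.2 135.7 -48.5  12.9  -9. ]
True [ 8.09053564e-06  5.21752369e-05 -1.59782388e-04] [-0.8  0.   4.7] [0.16 0.09 0.08] 21.35
```

View pics/s7.png

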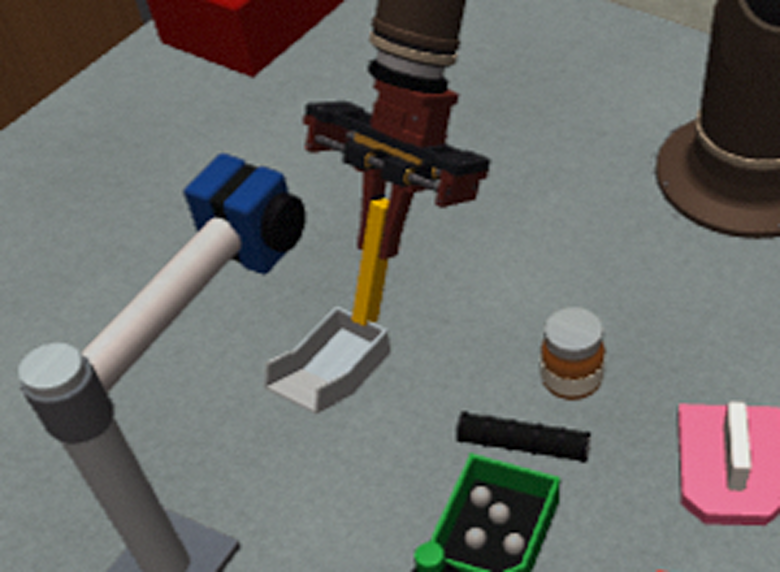

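```bash
python3 - <<'E'
from h import *
P=S0+[-.12,0,0]
open_jaws(); dwell(.2)
move_straight(scoop_tool(P,SY,back=.13)[0],rate=.12)
p,o=scoop_tool(P,SY,back=.13)
move_straight(p+[-.02,.03,.08],rate=.15)
print(read_state()["qpos"].round(1))
q=inverse_kinematics([.62,.11,.24],[180,0,15]); print(q)
movep([.62,.11,.24],[180,0,15]); dwell(.3)
save("wrist","w8"); save("scene","s8",(100,0,300,220),2.6)
c=calibration("wrist"); np.savez("w8.npz",K=c["camera_matrix"],R=c["R"],t=c["t"])
print(read_state()["clock"],proj("wrist",[tray_pt(0,0,.04),[.6111,.2213,.058]]))
E
```

```text
[ 71.2 -15.3 -21.6 130.5 -36.3  49.1 -21.4]
[ -5.45179195  23.9423836  -12.5729124   88.85430539   5.47477139
  67.80669103 -94.0464936 ]
26.8083 [[408.22063808 209.81355126]
 [220.33406027 154.9941212 ]]
```

View pics/s8.png

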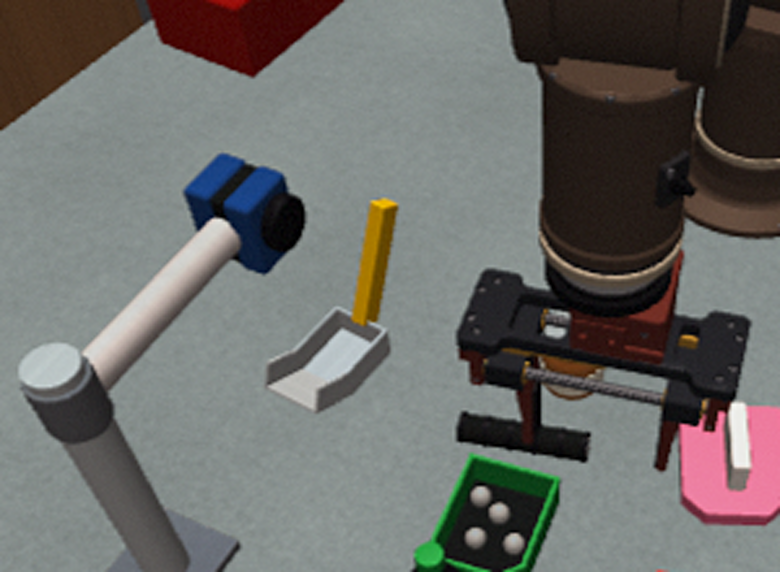

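View pics/w8.png

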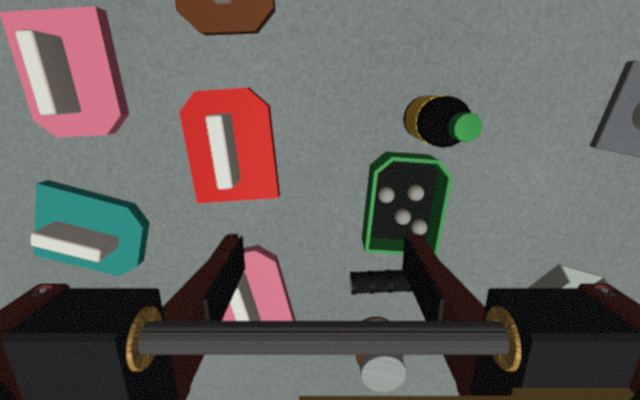

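The scoop is standing upright, and the tray (408,205) holds four balls. The red lid is at (228,145). Next I'll enlarge both to refine the fit.

```bash
python3 - <<'E'
import cv2
im=cv2.imread("pics/w8.png")
for n,(x,y,w,h) in {"c8lid":(170,80,120,130),"c8tray":(350,140,110,125)}.items():
    k=6 if w==120 else 6
    k=6; c=cv2.resize(im[y:y+h,x:x+w],None,fx=k,fy=k,interpolation=cv2.INTER_CUBIC)[:600]
    cv2.imwrite(f"pics/{n}.png",c) if h*k<=600 else cv2.imwrite(f"pics/{n}.png",cv2.resize(im[y:y+h,x:x+w],None,fx=4.5,fy=4.5,interpolation=cv2.INTER_CUBIC))
E
```

```text
(no output)
```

View pics/c8lid.png

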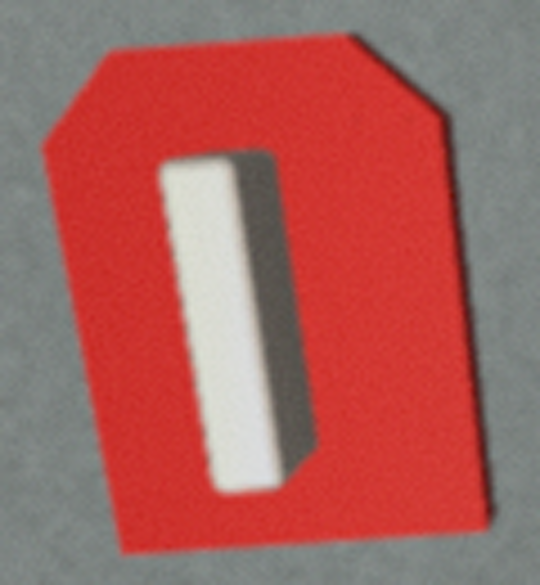

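View pics/c8tray.png

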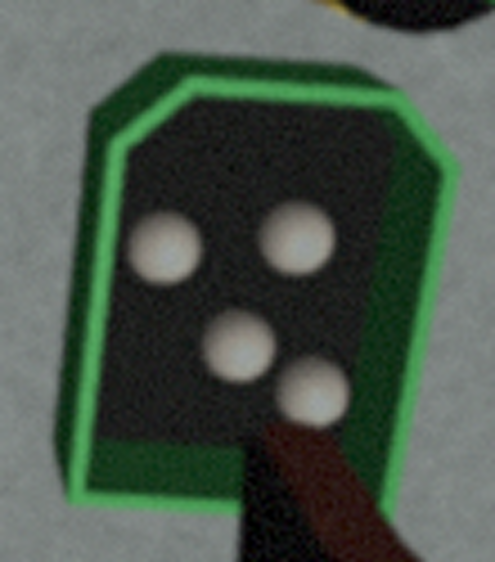

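```bash
python3 - <<'E'
from h import *
import h
z=np.load("w8.npz"); C=dict(camera_matrix=z["K"],R=z["R"],t=z["t"])
h.calibration=lambda n: C if n=="wrist" else calibration(n)
o=lambda x0,y0,L:[(x0+a/4.5,y0+b/4.5) for a,b in L]
np.set_printoptions(suppress=True,precision=3)
k=21.5
lid=[("wrist",[(-66,51,18),(-66,-51,18),(66,-51+k,18),(66-k,-51,18),(66,51-k,18),(66-k,51,18),(40,9,58),(40,-9,58),(-40,-9,58),(-40,9,58)],o(170,80,[(122,554),(490,530),(350,33),(443,113),(112,50),(44,148),(160,162),(234,155),(284,490),(210,496)]))]
tr=[("wrist",[(-60,45,40),(42,45,40),(60,27,40),(60,-27,40),(42,-45,40)],o(350,140,[(68,506),(107,148),(190,76),(405,90),(458,165)]))]
for n,f,p0 in(("lid",lid,[.61,.22,.32]),("tray",tr,[.6,0,.18])):
    p,r=h.fit(f,p0); print(n,p,np.degrees(p[2]),r.reshape(-1,2).tolist())
E
```

```text
lid [0.612 0.222 0.326] 18.70530974166537 [[0.21967793780601141, 0.08596373619445785], [-0.1434126959142077, 0.39451656763307597], [-0.6265514507150272, -0.02535362193708579], [0.014874878765738231, 0.7858152771368907], [0.12009942965147502, -0.20357993466436142], [0.08419007774722331, -0.9908732990644893], [-0.872059381722579, -0.3179818838207211], [0.02550776658495124, 0.06908527243039941], [0.4052387741110124, 0.25303736551416023], [0.6549781537755734, -0.06836060699251334]]
tray [0.6   0.001 0.2  ] 11.467385605175327 [[0.05073410125459077, 0.10110999396133025], [0.3309876847111468, -0.9488927541297585], [-0.4368841133118053, 0.4019143384696804], [-0.5480014546543543, 0.2127862188719689], [0.6301481195790757, 0.008465512733010883]]
```

```bash
python3 - <<'E'
from h import *
L=np.array([.6118,.2219]); LY=18.6
movep([*L,.12],[180,0,LY])
hit=move_straight([*L,.031],rate=.08,threshold=6); print(hit,read_state()["eef_pos"].round(4))
close_gripper(45); s=read_state(); print(s["gripper_width"],s["wrist_force"].round(1),s["clock"])
move_straight([*L,.14],rate=.1)
s=read_state(); print(s["gripper_width"],s["wrist_force"].round(1),s["clock"])
dwell(.1); save("wrist","w9"); print(proj("wrist",[[*L,.031]]))
c=calibration("wrist"); np.savez("w9.npz",K=c["camera_matrix"],R=c["R"],t=c["t"],p=s["eef_pos"],r=s["tcp_rot"])
E
```

```text
False [0.6122 0.2221 0.0316]
0.20186553479136943 [ 0.3  0.1 -1.2] 29.8417
0.20300988466018524 [ 0.1 -0.3 -1.7] 31.0833
[[323.91673011 192.86542975]]
```

View pics/w9.png

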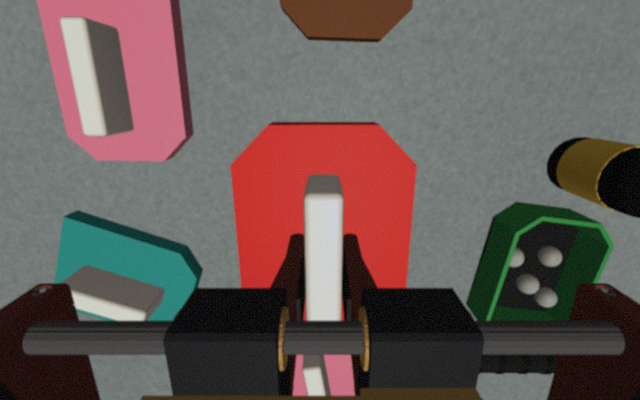

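```bash
python3 - <<'E'
from h import *
z=np.load("w9.npz"); C=dict(camera_matrix=z["K"],R=z["R"],t=z["t"])
M=place([*z["p"][:2],np.radians(z["r"][2])],[(66,30,18),(66,-30,18),(44,51,18),(44,-51,18),(76,30,18)])+[0,0,z["p"][2]-.0316]
print(z["p"],z["r"],proj("wrist",M,C))
E
```

```text
[0.61135475 0.22168165 0.13914572] [1.79993484e+02 7.91896615e-02 1.86044112e+01] [[267.60256128 126.31563934]
 [380.96947785 126.39297216]
 [231.46651309 167.04602262]
 [417.02762347 167.2017364 ]
 [266.61940896 106.72864389]]
```

```bash
python3 - <<'E'
from h import *
T=np.array([.6,.001])-.0007*np.array([.98,.19]); Y=11.
move_straight([.611,.2215,.19],rate=.15)
move_straight([*T,.19],[180,0,Y],rate=.15)
move_straight([*T,.078],rate=.1); dwell(.2); s=read_state(); print(s["eef_pos"].round(4),s["tcp_rot"].round(2),s["wrist_force"].round(1))
save("scene","s10",(220,120,160,140),4.2)
hit=move_straight([*T,.057],rate=.02,threshold=5); s=read_state(); print(hit,s["eef_pos"].round(4),s["wrist_force"].round(1),s["ft_torque"].round(2),s["clock"])
save("scene","s11",(220,120,160,140),4.2); save("wrist","w11")
E
```

```text
[0.5996 0.0009 0.0786] [ 1.7999e+02 -5.0000e-02  1.1000e+01] [-0.   0.9 -2. ]
False [0.5994 0.0009 0.0571] [ 0.6  0.1 -1.9] [0.   0.   0.04] 36.0583
```

View pics/s11.png

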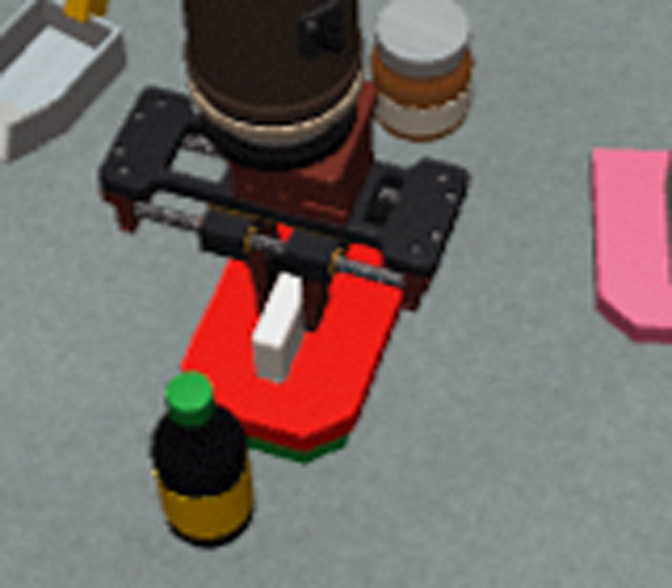

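View pics/w11.png

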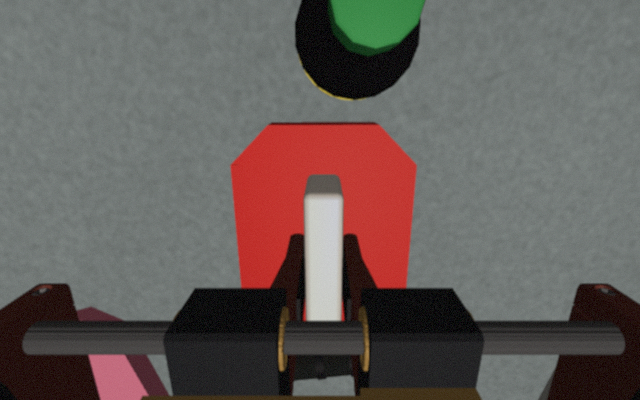

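```bash
python3 - <<'E'
from h import *
p=read_state()["eef_pos"]
hit=move_straight([p[0],p[1],.053],rate=.02,threshold=6); s=read_state(); print(hit,s["eef_pos"].round(4),s["wrist_force"].round(1))
open_jaws(); dwell(.2)
p=read_state()["eef_pos"]
move_straight([p[0],p[1],.20],rate=.1)
movep([.62,.11,.26],[180,0,15]); dwell(.3)
save("wrist","w12"); c=calibration("wrist"); np.savez("w12.npz",K=c["camera_matrix"],R=c["R"],t=c["t"])
save("scene","s12"); save("top","t12",(280,120,240,190),3); print(read_state()["clock"],read_state()["wrist_force"])
im=cv2.imread("pics/w12.png"); cv2.imwrite("pics/c12.png",cv2.resize(im[120:260,340:480],None,fx=4.2,fy=4.2,interpolation=cv2.INTER_CUBIC))
E
```

```text
True [0.5994 0.0008 0.0569] [-1.7 -1.   5.4]
40.3417 [ 0.42132258 -0.3944348  -0.95454537]
```

View pics/s12.png

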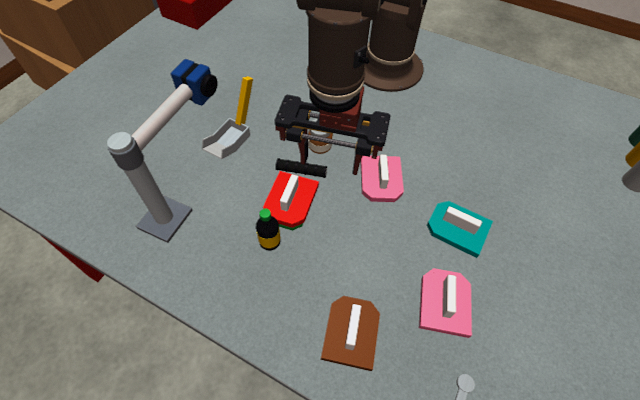

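View pics/t12.png

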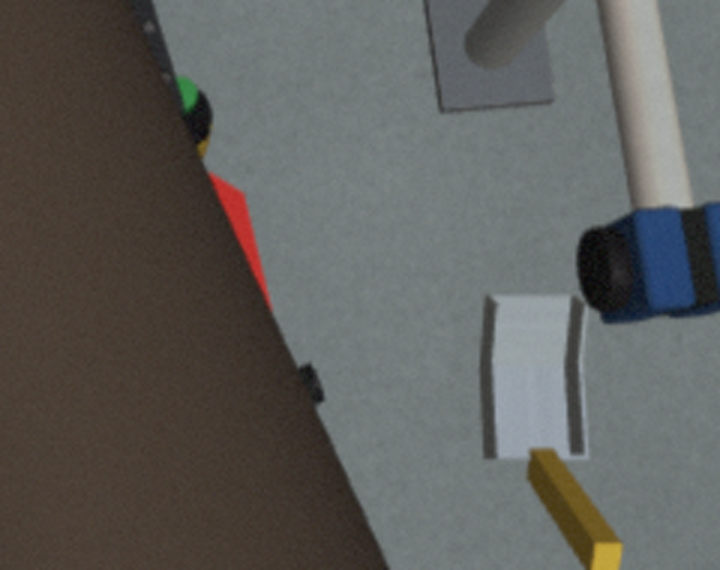

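View pics/c12.png

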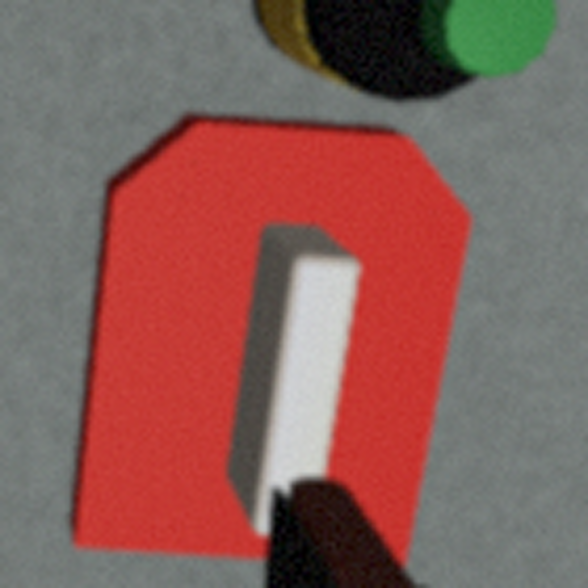

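The lid sits flat on the tray with its cut corners toward the bottle, matching the tray's. The scoop is upright and released. The bottle, grip and jar are where they started, and the gripper is open and clear.

```bash
python3 -c "
from workcell import *
sign_off(); print(read_state()['clock'])"
```

```text
the job is handed in; nothing more can be done
the job is handed in; nothing more can be done
```

The job is done and handed in, at about 40 s of the 72 s allowed. sign_off gives no verdict, so success rests on my own checks below.

**What I did**
- **Scoop:** I gripped the handle along its lean and drew the scoop out from under the clamp, with a force stop set on the approach that never tripped.
- **Pouring:** I first planned to pour from the side, but the gripper would have hit the clamp tube, so I poured from the robot's side instead. I lowered the lip to about 28 mm above the tray rim, tilted 12° (within the 25° that counts as level). I then tipped slowly to 60°, bringing the lip down to about 10 mm above the rim.
- **Setting down:** I stood the empty scoop on the bench, where contact came at its original resting height, and released it.
- **Lid:** I put the red lid on the tray, pressed it lightly, released it and moved clear.

**Last checks**
- **Balls:** all four were seen in the tray after pouring and again before the lid went on. They can't be seen now that it is closed.
- **Lid:** when pressed, it stopped within about 1 mm of fully closed, with its cut corners over the tray's.
- **Scoop, bottle, grip and jar:** the scoop is upright. In the final pictures the bottle and grip look where they started. The jar was partly hidden by the gripper in those, but had not moved in the earlier ones. I judged these by eye and did not re-measure them.
- **Tray angle:** my two camera measurements differed by about 1° (10.4° and 11.5°). I used 11°, which is well inside the tolerance.

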